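# Set spring dividers to the witness marks of a weld coupon

## Task

Pick up the spring dividers and squeeze their sprung legs until the points span the two punch marks on the clamped weld coupon, one point right over each mark and just above the plate or barely touching it. Finish like that, still holding the dividers squeezed and steady at that setting so that I can run the nut down; do not dig the points into the coupon, and leave the other things on the bench where they are.

Things in the scene. Friction and masses are not known exactly. Their poses are not given: they have to be found in the camera images.
- dividers: Steel spring dividers, lying flat across the channel: two legs (6 mm wide, 9 mm thick) in a V from a fulcrum under a round bow spring (34 mm) with a handle stem; 225 mm long, about 105 g, balancing 55 mm from the fulcrum. Origin: fulcrum axis, underside; x towards the point of leg a, y to leg b's side, z up. Looking to the points, leg a is on the right
- grip_a (a point): middle of leg a's outer face, 72 mm from the fulcrum. Pinch both legs about here (65 to 80 mm from the fulcrum), fingers square to the line that halves the V; at rest the outer faces are 54 mm apart here, over the open channel. The face is turned inwards by 0.107 rad from the line fulcrum to point
- grip_b (a point): the same on leg b, 72 mm from the fulcrum. Squeezed here the spring pushes back with about 10 N at rest, 14 N with the points 45 mm apart, 23 N when closed; the points move a little over twice as far as the fingers
- nut (a point): brass knurled nut (11 mm across, 7 mm long) of the adjusting screw, which crosses both legs 38 mm from the fulcrum and sticks out past leg b's outer face (11 mm at rest, 24 mm with the legs closed). It stays put on the screw as leg b is squeezed away from it
- point_a (a point): sharp tip of leg a (no nut outside it), 165 mm from the fulcrum, at mid-thickness (4.5 mm above the tool's underside)
- point_b (a point): sharp tip of leg b (the brass nut is outside this leg), 165 mm from the fulcrum, at mid-thickness
- div_leg (a joint): angle between the legs, rad: 0 points together, 0.40 (66 mm between the points) at rest against the nut; a spring drives it open. Distance between the points = 330 mm x sin(angle / 2)
- channel: Steel U-channel offcut, flanges up, heavy and fixed: 100 mm wide (its x), 180 mm long (its y), 40 mm high, walls 6 mm; the dividers lie across its two flanges, which touch them about 15 and 109 mm from the fulcrum. Between the flanges 88 mm are free, 34 mm deep, for the fingers. Origin: centre of the underside
- fitup: Dark steel plate 210 x 200 x 12 mm, fixed to the bench. On it a butt-weld coupon: two dark plates 150 x 58 x 10 mm side by side, 4 mm apart, held by two toggle clamps (66 mm high) at the far end. Origin: centre of the underside; x along the joint, away from the robot. Coupon top 22 mm above the bench; near edges: coupon x = -100, plate x = -105 mm. A bright scribed line crosses it at x = -70 mm
- mark_l: punch mark (small dark dimple, 3 mm, inside a chalked ring of 15 mm) on the scribed line, on the left coupon plate (y = +17 to +25 mm in the fit-up plate's frame). Origin: at the dimple, 22 mm above the bench
- mark_r: the same on the right coupon plate (y = -17 to -25 mm in the fit-up plate's frame); the two marks are 34 to 50 mm apart
- pliers: bystander, to be left alone: combination pliers, 180 mm, black grips; origin at its underside
- chip_hammer: bystander, to be left alone: all-steel chipping hammer, 240 mm, with a coiled grip; origin at its underside
- magnet: bystander, to be left alone: triangular welding magnet, 90 mm, 18 mm thick; origin at its underside
- punch: bystander, to be left alone: centre punch, 113 mm, 11 mm square; origin at its underside
- strip_1: bystander, to be left alone: bright steel strip 90 x 35 x 6 mm; origin at its underside
- strip_2: bystander, to be left alone: dark steel offcut 70 x 50 x 6 mm; origin at its underside
Things that resemble listed ones, but are neither listed nor needed, are in the scene too. Of the things that look like the dividers, the smaller one is meant.

How it is judged:
By the outcome, as a careful person would: the job done as asked, in the order asked, and still so for the second after the job is handed in, while the arm keeps its last pose, push and grip.
It also fails if it takes over 51 s, if anything falls off the work surface, if the arm or the gripper's body presses on something with over 40 N, if the wrist force passes 120 N, or if a joint passes its speed limit or range.

## Robot

A 7-joint arm with a two-finger parallel gripper is mounted at the origin on the work surface. World frame = base frame: x ahead of the robot, y to its left, z up, the work surface at z = 0. Lengths are in m, angles in rad, forces in N, time in s.
With the tool pointing down it reaches from about 0.35 to 0.775 m from the base axis. Payload 3.1 kg.
Tool frame: the origin (TCP) lies at the very end of the fingers, on their centre line; the grasp point (between the pads) lies 19 mm behind it; z points along the fingers, y is the line along which they close (so a half turn about z gives the same grasp; the last joint's range is limited). The gripper opens to 85 mm and grips with 20 to 120 N. Pads are 22 mm wide; open, the fingers measure 114 mm over their backs; the gripper's body (76 mm by 85 mm) begins 54 mm behind the grasp point. The pads swing forward as they close: fully open they stand 13 mm farther back than shut.
Start: joints at [1.22, 0.311, 0.014, 1.512, -0.004, 1.319, -0.027], TCP at [0.167, -0.524, 0.231] pointing down, gripper open.
Joint ranges: [-2.7, 2.7], [-0.3, 1.91], [-1.27, 1.3], [0.12, 2.57], [-1.44, 4.58], [0.2, 2.03], [-3.05, 3.05]. Speed limits (rad/s): [2.79, 2.79, 3.14, 3.14, 3.14, 3.14, 3.14].

## Interface

Orientations are given as a unit quaternion [x, y, z, w].
In Python, from workcell import arm gives the robot as it stands. Calls block until the motion is done:
- arm.move_ptp(position, orientation): joint-space move of the TCP to a pose.
- arm.movel(position, rotation=None, v=0.15, f_stop=None): straight line of the TCP; rotation=None keeps the orientation; v is the mean speed in m/s. With f_stop (N) it stops when the force on the tool has changed by that much, and returns True; else False.
- arm.move_joints(angles): joint-space move.
- arm.gripper_to(opening, newtons=None): finger opening in m; newtons is the grip in N (None keeps the last); returns when the fingers have stopped.
- arm.wait(seconds).
- arm.inverse_kinematics(position, orientation): joint angles nearest the present ones, or None.
- arm.read_state(): the state.
- arm.read_camera(name): name is "side" or "top" or "wrist"; returns a dict with "pixels" (384x512x3 uint8, blue, green, red), "fovy" (degrees; the focal length in pixels is half the picture's height over the tangent of half this angle, whatever the lens; pixels are square), "cx", "cy" (the principal point, pixels), "dist_coeffs" ([k1, k2, p1, p2, k3] as OpenCV has them; the pictures are not rectified), "rvec" (rotation vector, rad) and "tvec" (3), from world to camera coordinates, as OpenCV has them. Camera axes: x right, y down, z forward; pixel columns grow to the right and rows downward; lengths in m; the calibration is good to about 2 mm. A picture is of the moment at which its call begins. There is no depth.
A pose or a line that the arm cannot do raises arm.Unreachable and nothing moves.
- arm.hand_in(): hands the job in; it is judged then, once.
The state is a dict: "time_s": time; "joint_positions": joint angles; "joint_velocities": joint speeds; "joint_efforts": joint torques, N m; "tool_pos": TCP position; "orientation": TCP orientation; "force": force on the tool from outside, world axes, zero at the start; "ft_torque": the same for the moment, N m; "opening": finger opening in m; "grasp_force": force on a finger pad.
Only numpy, scipy, OpenCV 4.12 (cv2) and the standard library are available. Lean on these libraries where they do the work, as an engineer would, in place of code of your own. Each camera call takes 0.05 s, during which the arm holds its last target. There are 200 camera calls.

## Working session

There is one attempt and no reset: what is moved stays moved. The work goes in short steps, each a Python script; the robot and the scene stay as the last script left them, time stands still between calls to the robot, and variables do not carry over. Pictures are saved under pics/ and viewed, at most 10 in all, crops included, and the job is handed in when it is done.

```bash
ls; mkdir -p pics
cat > h.py <<'E'
import numpy as np, cv2
from workcell import arm
def cam(n):
    c=arm.read_camera(n); p=np.ascontiguousarray(c['pixels']); h,w=p.shape[:2]
    f=h/2/np.tan(np.radians(c['fovy'])/2)
    K=np.array([[f,0,c['cx']],[0,f,c['cy']],[0,0,1]]); R=cv2.Rodrigues(np.array(c['rvec'],float))[0]
    return dict(img=p,K=K,d=np.array(c['dist_coeffs'],float),R=R,t=np.array(c['tvec'],float).ravel(),rvec=np.array(c['rvec'],float))
def ray(c,uv):
    q=cv2.undistortPoints(np.array(uv,float).reshape(-1,1,2),c['K'],c['d']).reshape(-1,2)
    return -c['R'].T@c['t'], np.c_[q,np.ones(len(q))]@c['R']
def onz(c,uv,z):
    o,d=ray(c,uv); return o+d*((z-o[2])/d[:,2])[:,None]
def proj(c,P): return cv2.projectPoints(np.array(P,float).reshape(-1,1,3),c['rvec'],c['t'],c['K'],c['d'])[0].reshape(-1,2)
def tri(cs,uvs):
    A=np.zeros((3,3));b=np.zeros(3);L=[]
    for c,uv in zip(cs,uvs):
        o,d=ray(c,[uv]);d=d[0]/np.linalg.norm(d);M=np.eye(3)-np.outer(d,d);A+=M;b+=M@o;L.append((M,o))
    x=np.linalg.solve(A,b); return x,[np.linalg.norm(M@(x-o)) for M,o in L]
E
python3 - <<'E'
from h import *
import pickle
d={n:cam(n) for n in('top','side','wrist')}
pickle.dump(d,open('c0.pkl','wb'))
for n in d: print(n,-d[n]['R'].T@d[n]['t'],d[n]['R'][2],d[n]['K'][0,0])
im=np.hstack([d['top']['img'],d['side']['img']])
cv2.imwrite('pics/top.png',cv2.resize(d['top']['img'],(800,600),interpolation=cv2.INTER_CUBIC))
cv2.imwrite('pics/side.png',cv2.resize(d['side']['img'],(800,600),interpolation=cv2.INTER_CUBIC))
s=arm.read_state();print(s['time_s'],s['orientation'],s['opening'])
E
```

```text
pics
top [0.29376038 0.05266314 1.13708441] [ 0.12879751 -0.00643278 -0.99165005] 359.42799117907924
side [ 0.37672254 -0.85148898  1.06605258] [ 0.06452994  0.65593238 -0.75205624] 471.5596067419355
wrist [ 0.23473961 -0.50154822  0.37230471] [-0.26908672 -0.08376865 -0.95946607] 281.18811435171625
0.15 [ 9.88097378e-01  1.53826906e-01 -1.90158804e-04 -9.04461547e-04] 0.08527729584202628
```

View pics/top.png

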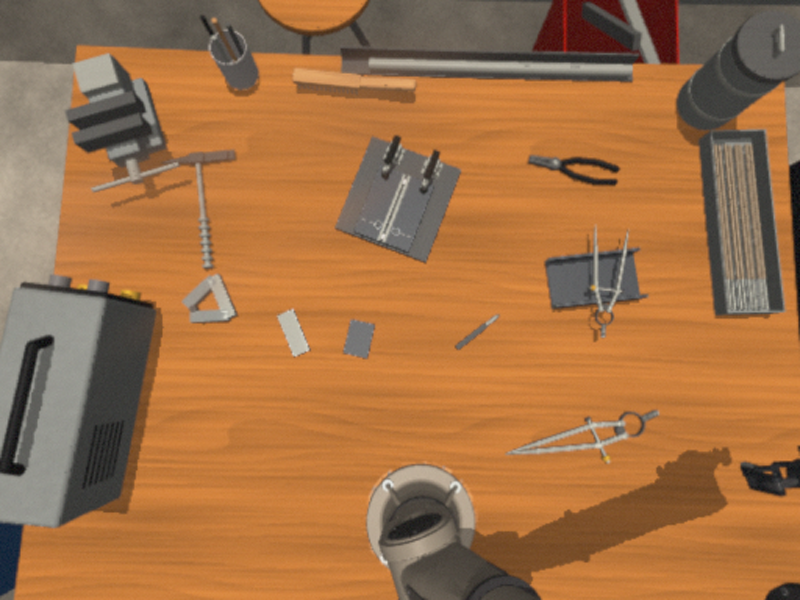

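View pics/side.png

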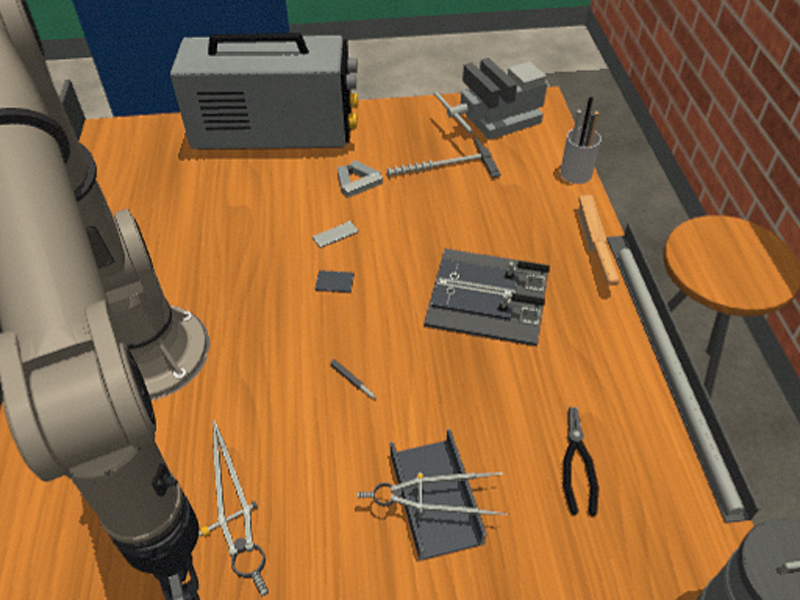

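The dividers meant are the smaller ones, across the channel: ring (601,318), points (595,228) and (627,235), nut (593,290) in the enlarged top view. The marks' rings are near (376,224) and (400,232), and in the side view near (455,272) and (451,292). Next: rough positions, then close wrist views.

Run:
```python
from h import *
import pickle
from scipy.spatial.transform import Rotation as Ro
d=pickle.load(open('c0.pkl','rb'));t,s,w=d['top'],d['side'],d['wrist']
k=.64
for n,a,b in [('ring',(601,318),(383,495)),('pl',(595,228),(502,474)),('pr',(627,235),(505,513)),('nut',(593,290),(420,477)),('ml',(376,224),(455,272)),('mr',(400,232),(451,292))]:
    print(n,tri([t,s],[np.array(a)*k,np.array(b)*k]))
st=arm.read_state();T=Ro.from_quat(st['orientation'])
print('cam in tool',T.inv().apply(-w['R'].T@w['t']-st['tool_pos']),'axis',T.inv().apply(w['R'][2]), 'imgx',T.inv().apply(w['R'][0]))
print(T.as_matrix())
```

```text
ring (array([ 0.39590085, -0.34474434,  0.03655115]), [np.float64(0.0024285974435956665), np.float64(0.0024285974435956544)])
pl (array([ 0.57702353, -0.33446014,  0.04280452]), [np.float64(0.00458947497493997), np.float64(0.004589474974939963)])
pr (array([ 0.56650477, -0.39729467,  0.04317906]), [np.float64(0.006848918157365337), np.float64(0.006848918157365144)])
nut (array([ 0.45190569, -0.32687884,  0.04620442]), [np.float64(0.0047285030497471224), np.float64(0.004728503049747114)])
ml (array([0.57613182, 0.10253687, 0.02995957]), [np.float64(0.003438276748335195), np.float64(0.0034382767483351986)])
mr (array([0.56100293, 0.05369254, 0.02874293]), [np.float64(0.0032113802685829083), np.float64(0.003211380268582887)])
cam in tool [ 0.07118319 -0.00051553 -0.14183735] axis [-2.81723505e-01 -2.24900264e-04  9.59495605e-01] imgx [5.80149758e-04 9.99999750e-01 4.04735601e-04]
[[ 9.52674494e-01  3.03991581e-01 -6.54051874e-04]
 [ 3.03992269e-01 -9.52672930e-01  1.72888909e-03]
 [-9.75297882e-05 -1.84589525e-03 -9.99998292e-01]]
```

```bash
cat >> h.py <<'E'
from scipy.spatial.transform import Rotation as Ro
def quat(psi,tilt=0):
    M=np.array([[np.cos(psi),np.sin(psi),0],[np.sin(psi),-np.cos(psi),0],[0,0,-1.]]).astype(float)
    return (Ro.from_matrix(M)*Ro.from_euler('y',-tilt)).as_quat()  # tilt>0: tool x dips
E
python3 - <<'E'
from h import *
import pickle
print(Ro.from_quat(quat(-.12,.3)).as_matrix().round(2))
V=[]
for y in (-.40,-.325):
    arm.move_ptp([.43,y,.2],quat(-.12)); arm.wait(.2); V.append(cam('wrist'))
pickle.dump(V,open('c1.pkl','wb'))
im=np.hstack([v['img'] for v in V]); 
cv2.imwrite('pics/w1.png',cv2.resize(V[0]['img'],(800,600),interpolation=cv2.INTER_CUBIC))
cv2.imwrite('pics/w2.png',cv2.resize(V[1]['img'],(800,600),interpolation=cv2.INTER_CUBIC))
s=arm.read_state();print(s['time_s'],s['joint_positions'])
E
```

```text
[[ 0.95 -0.12 -0.29]
 [-0.11 -0.99  0.04]
 [-0.3   0.   -0.96]]
2.175 [ 0.68707293  0.31169483 -0.08911698  1.58996743  0.02955711  1.24104365
 -1.10076312]
```

View pics/w1.png

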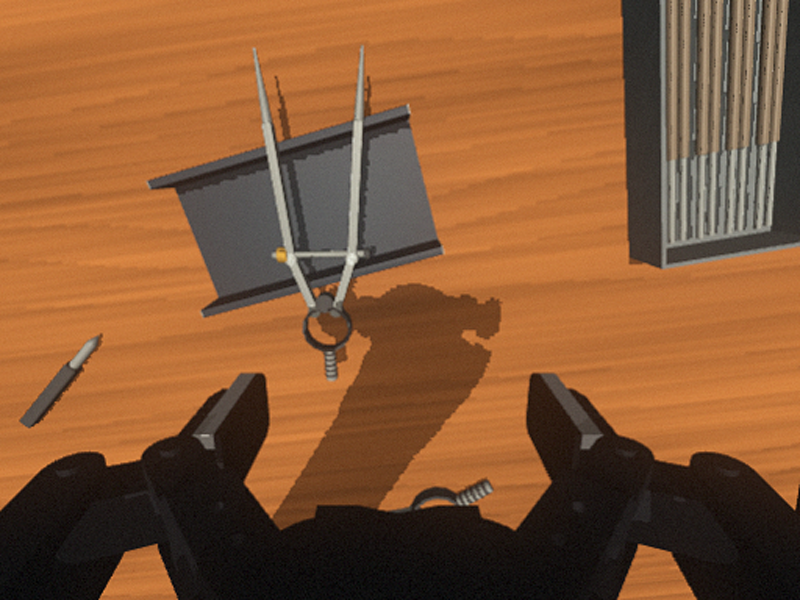

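View pics/w2.png

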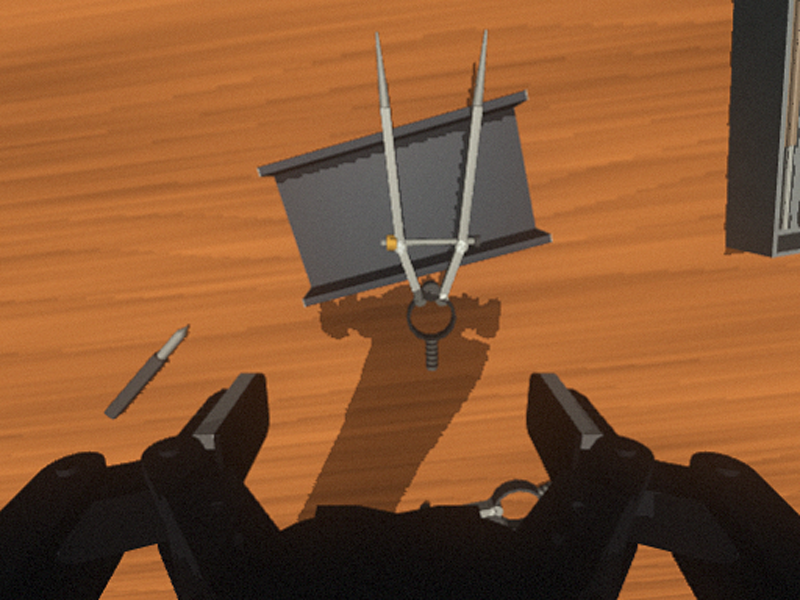

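Both views show the dividers' tips at w1 (253,47),(363,45) and w2 (377,33),(486,30). The knees are at the screw, and the channel is turned about 15° to the tool. The fingers fit between the flanges.

Run:
```python
from h import *
import pickle
V=pickle.load(open('c1.pkl','rb'));k=.64
P={}
for n,a,b in [('tb',(253,47),(377,33)),('ta',(363,45),(486,30)),('kb',(291,260),(400,246)),('ka',(352,260),(462,246)),('ful',(324,303),(431,290)),('ch1',(150,184),(260,172)),('ch2',(408,108),(526,95)),('ch3',(205,314),(308,303)),('ch4',(441,248),(550,238))]:
    x,e=tri(V,[np.array(a)*k,np.array(b)*k]);P[n]=x;print(n,x.round(4),np.round(e[0],4))
tb,ta=P['tb'],P['ta'];m=(tb+ta)/2;print('span',np.linalg.norm((tb-ta)[:2]))
# legs at height z=.0445 planes, per view
for v,i in zip(V,(0,1)):
    pts=[[(253,47),(363,45),(291,260),(352,260)],[(377,33),(486,30),(400,246),(462,246)]][i]
    q=onz(v,np.array(pts)*k,.0445);print(q[:,:2].round(4).tolist())
    n=(q[0]-q[1])[:2];h1=np.arctan2(-n[0],n[1]);dm=(q[0]+q[1]-q[2]-q[3])[:2];print('head',h1,np.arctan2(dm[1],dm[0]),'span',np.linalg.norm(n),'mid',((q[0]+q[1])/2)[:2])
```

```text
tb [ 0.58   -0.3331  0.0464] 0.0004
ta [ 0.5745 -0.3986  0.0418] 0.0001
kb [ 0.4506 -0.3314  0.0473] 0.0007
ka [ 0.4457 -0.3728  0.0485] 0.0006
ful [ 0.4181 -0.349   0.0493] 0.0005
ch1 [ 0.5106 -0.2448  0.0379] 0.0003
ch2 [ 0.5359 -0.4218  0.0395] 0.0003
ch3 [ 0.4181 -0.2615  0.0428] 0.0
ch4 [ 0.4438 -0.4341  0.041 ] 0.0007
span 0.0657619631304798
[[0.581, -0.3326], [0.5739, -0.3987], [0.4495, -0.3306], [0.4443, -0.3723]]
head -0.1066815773738193 -0.10851430086530635 span 0.06652383136657371 mid [ 0.57742537 -0.36565178]
[[0.58, -0.3331], [0.5737, -0.398], [0.4508, -0.3313], [0.4457, -0.3733]]
head -0.09739619426817135 -0.10268449710451454 span 0.06527359327256123 mid [ 0.57685244 -0.36555166]
```

Everything agrees with the text: tips at 44 mm, channel top at 40 mm, span 66 mm. Grasping.

Run:
```python
from h import *
import pickle
q=quat(-.104)
def s(l):
    r=arm.read_state();print(l,r['time_s'],np.round(r['opening'],4),np.round(r['grasp_force'],1),np.round(r['force'],1),np.round(r['tool_pos'],4))
arm.move_ptp([.4846,-.356,.11],q); s('above')
print(arm.movel([.4846,-.356,.022],v=.08,f_stop=8)); s('down')
arm.gripper_to(.056,25); s('56')
arm.gripper_to(.050,25); s('50')
arm.movel([.4846,-.356,.032],v=.05); s('lift1')
arm.movel([.4846,-.356,.15],v=.12)
s('lift'); arm.wait(.2); c=cam('wrist'); pickle.dump(c,open('c2.pkl','wb'))
cv2.imwrite('pics/w3.png',cv2.resize(c['img'],(800,600),interpolation=cv2.INTER_CUBIC))
```

```text
above 2.6917 0.0854 0.0 [ 0.1 -0.4  0. ] [ 0.4839 -0.3562  0.1097]
False
down 3.9417 0.0855 0.0 [ 1.   0.2 -0.2] [ 0.4852 -0.3564  0.0227]
56 4.35 0.0559 0.5 [0.2 0.7 0.2] [ 0.4849 -0.3559  0.0223]
50 4.5833 0.0501 13.5 [-0.4  0.9  6. ] [ 0.4855 -0.3564  0.0234]
lift1 4.9333 0.0503 11.3 [ 0.   0.2 -1. ] [ 0.4846 -0.3562  0.0322]
lift 6.0667 0.0502 11.3 [-0.9 -0.1 -1.2] [ 0.4839 -0.3556  0.1489]
```

View pics/w3.png

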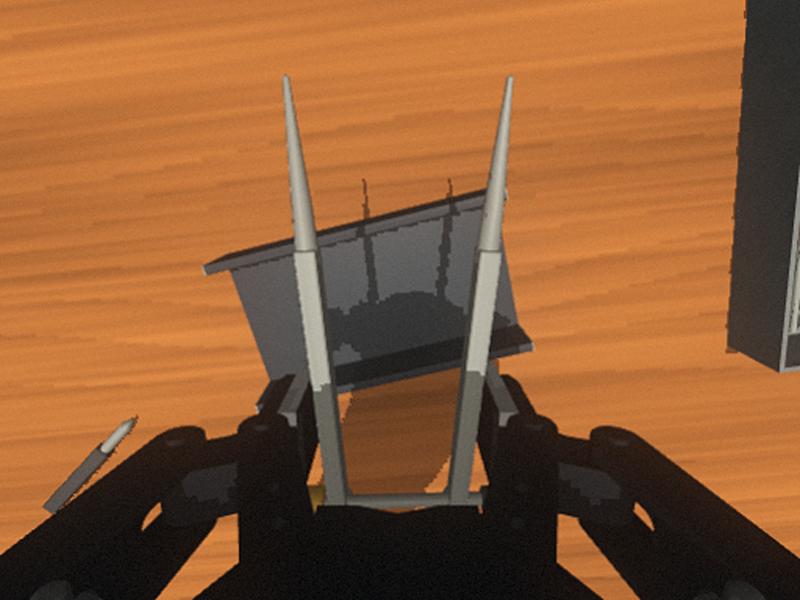

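Run:
```python
from h import *
import pickle
c=pickle.load(open('c2.pkl','rb'))
o,r=ray(c,np.array([(286,76),(510,76)])*.64); r/=np.abs(r@c['R'][2])[:,None]
dep=.0564/np.linalg.norm(r[0]-r[1]); P=o+r*dep
T=Ro.from_quat(quat(-.104)); print('tip tool',T.inv().apply(P-np.array([.4839,-.3556,.1489])))
d=pickle.load(open('c0.pkl','rb'))
for n,k in (('top',[(376,224),(400,232)]),('side',[(455,272),(451,292)])):
    q=onz(d[n],np.array(k)*.64,.022);n_=(q[0]-q[1])[:2];print(n,q[:,:2].round(4).tolist(),'head',np.arctan2(-n_[0],n_[1]),np.linalg.norm(n_))
psi,tl=-.30,.3
q=quat(psi,tl);R=Ro.from_quat(q)
M=np.array([.570,.081,.022]);lat=R.apply([0,1,0])
V=[]
for off in (-.025,.025):
    tgt=M+[0,0,.055]+lat*off-R.apply([.092,0,-.019])
    print(arm.inverse_kinematics(tgt,q)); arm.move_ptp(tgt,q); arm.wait(.3); V.append(cam('wrist'))
    s=arm.read_state();print(s['time_s'],s['tool_pos'],s['opening'],s['grasp_force'])
pickle.dump(V,open('c3.pkl','wb'))
im=np.vstack([cv2.resize(v['img'][:192],(800,300),interpolation=cv2.INTER_CUBIC) for v in V])
cv2.imwrite('pics/w4.png',im)
```

```text
tip tool [[ 0.0942268  -0.02816455 -0.02011698]
 [ 0.09426089  0.02823542 -0.02006807]]
top [[0.5746, 0.1026], [0.5593, 0.0535]] head -0.3014680165890499 0.05147245835336139
side [[0.5812, 0.1109], [0.5655, 0.0604]] head -0.30195223898345996 0.05282091058118277
[-0.03490948  0.55594045 -0.23415449  1.5769726  -0.03395657  1.27838114
 -2.10751744]
8.4583 [0.48819633 0.13210121 0.08608384] 0.05030476462308068 11.26568779349327
[ 0.03752148  0.5172834  -0.22120058  1.63955617 -0.02683921  1.26408923
 -2.0294521 ]
9.125 [0.47332941 0.08570751 0.0860605 ] 0.05035287695011887 11.270043278345838
```

View pics/w4.png

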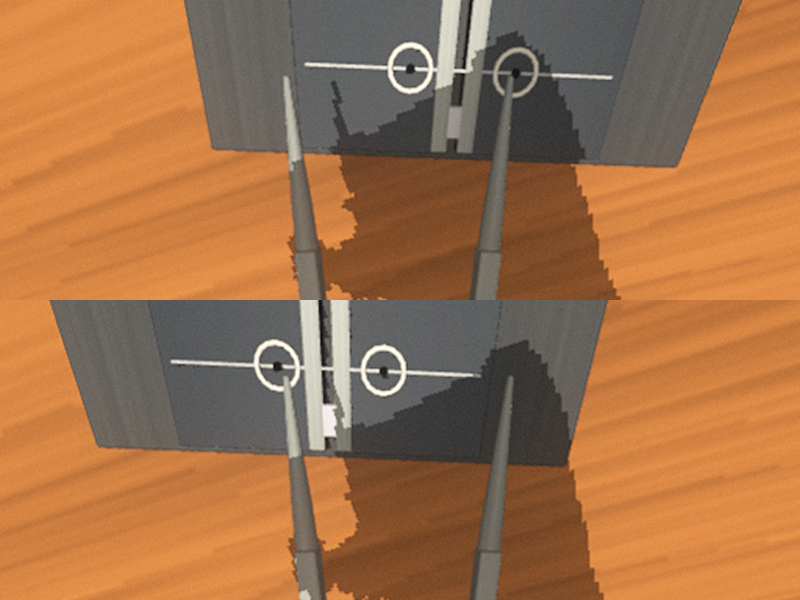

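Both views show the two marks with dark dimples, clear of the tips: view 1 at l (410,69), r (516,73); view 2 at l (277,66), r (384,71). The tips stay at (286,76) and (510,76). I refine the dimples by dark centroid and triangulate.

```bash
cat >> h.py <<'E'
def dimple(c,uv,r=6):
    g=cv2.cvtColor(c['img'],cv2.COLOR_BGR2GRAY).astype(float);u,v=np.round(uv).astype(int)
    w=g[v-r:v+r+1,u-r:u+r+1];yy,xx=np.mgrid[v-r:v+r+1,u-r:u+r+1]
    m=((xx-uv[0])**2+(yy-uv[1])**2<4.5**2); k=np.clip(np.median(w[m])-w-4,0,None)*m
    return np.array([(k*xx).sum(),(k*yy).sum()])/k.sum()
E
python3 - <<'E'
from h import *
import pickle
V=pickle.load(open('c3.pkl','rb'));k=.64
S=[[(410,69),(516,73)],[(277,66),(384,71)]]
U=[[dimple(V[i],np.array(p)*k-.2) for p in S[i]] for i in (0,1)]
print(np.round(U,2), np.round(np.array(S)*k,2))
X=[tri(V,[U[0][j],U[1][j]]) for j in (0,1)];print(X)
for i in (0,1):
    q=onz(V[i],U[i],.022);n=(q[0]-q[1])[:2];print(q[:,:2].round(4).tolist(),np.linalg.norm(n),np.arctan2(-n[0],n[1]))
E
```

```text
[[[262.19  43.71]
  [329.64  46.32]]

 [[176.94  42.15]
  [245.    45.45]]] [[[262.4   44.16]
  [330.24  46.72]]

 [[177.28  42.24]
  [245.76  45.44]]]
[(array([0.57480361, 0.10039862, 0.02199258]), [np.float64(9.058950486016196e-06), np.float64(9.058950485862592e-06)]), (array([0.56208008, 0.0642073 , 0.02191657]), [np.float64(0.0001355259919478326), np.float64(0.00013552599194789774)])]
[[0.5748, 0.1004], [0.5622, 0.0642]] 0.038335525341003616 -0.3345577707026989
[[0.5748, 0.1004], [0.562, 0.0642]] 0.038366945142191564 -0.341168367393711
```

Marks: 38.4 mm apart, z = 22.0 mm, heading -0.338. This is consistent with the text. Now I squeeze, align 15 mm above, and look.

```bash
cat >> h.py <<'E'
ML=np.array([.5748,.1004,.022]);MR=np.array([.5621,.0642,.022]);MID=(ML+MR)/2
Q=quat(-.338,.3);RT=Ro.from_quat(Q)
E
python3 - <<'E'
from h import *
import pickle
arm.gripper_to(.0428,30)
tgt=MID+[0,0,.015]-RT.apply([.0942,0,-.019])
arm.move_ptp(tgt,Q); arm.wait(.4); c=cam('wrist'); c['st']=s=arm.read_state(); pickle.dump(c,open('c4.pkl','wb'))
print(s['time_s'],s['tool_pos']-tgt,Ro.from_quat(s['orientation']).inv().__mul__(RT).as_rotvec(),s['opening'],s['grasp_force'],s['force'])
print(proj(c,[ML,MR]))
cv2.imwrite('pics/w5.png',cv2.resize(c['img'][10:130,156:316],(800,600),interpolation=cv2.INTER_CUBIC))
E
```

```text
10.1333 [ 0.00039819 -0.0003561   0.00045541] [-0.00042344 -0.00098255 -0.00056279] 0.04317577211292286 14.492494761943817 [-0.81996838  0.52045603 -0.88625079]
[[210.42844993  46.1495393 ]
 [296.74701285  46.06614013]]
```

View pics/w5.png

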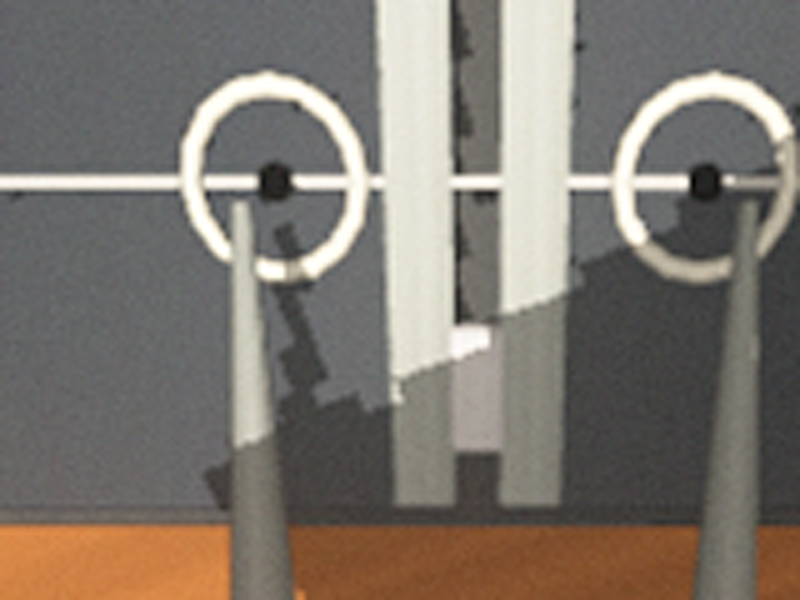

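Tips at full-image (204,50.2),(305.6,50.2), symmetric about the marks (210.8,46.4),(297.2,46.4). The span is about 40.0 mm and needs 38.4, so I squeeze 0.7 mm more and descend to 3 mm.

Run:
```python
from h import *
import pickle
c=pickle.load(open('c4.pkl','rb'));s=c['st']
o,r=ray(c,[(204,50.2),(305.6,50.2)]); r/=np.abs(r@c['R'][2])[:,None]
P=o+r*(.040/np.linalg.norm(r[0]-r[1]))
tip=Ro.from_quat(s['orientation']).inv().apply(P-s['tool_pos']);print(tip,P)
tip=tip.mean(0); tip[0]+=.0002; np.save('tip.npy',tip)
arm.gripper_to(.0421,30)
tgt=MID+[0,0,.003]-RT.apply(tip)
arm.movel(tgt,Q,v=.03); arm.wait(.4); D={n:cam(n) for n in('wrist','side','top')}; D['st']=s=arm.read_state(); pickle.dump(D,open('c5.pkl','wb'))
print(s['time_s'],s['tool_pos']-tgt,s['opening'],s['grasp_force'],s['force'])
c=D['wrist'];print(proj(c,[ML,MR]),proj(D['side'],[ML,MR]))
a=cv2.resize(c['img'][15:75,176:336],(800,300),interpolation=cv2.INTER_CUBIC)
u,v=proj(D['side'],[MID])[0].astype(int)
b=cv2.resize(D['side']['img'][v-18:v+18,u-48:u+48],(800,300),interpolation=cv2.INTER_CUBIC);print(u,v)
cv2.imwrite('pics/w6.png',np.vstack([a,b]))
```

```text
[[ 0.09366109 -0.01975715 -0.02020305]
 [ 0.09367509  0.02024285 -0.02020816]] [[0.57524911 0.10057115 0.03886248]
 [0.56197411 0.06283822 0.0388537 ]]
11.4917 [3.60632732e-05 4.34895723e-06 3.09368759e-05] 0.042611834229168026 15.010993480682373 [ 0.42475614  0.94948786 -2.17928633]
[[207.42341585  48.34131679]
 [302.84520585  48.34181159]] [[289.65504088 176.77430531]
 [287.31785927 186.03566694]]
288 181
```

View pics/w6.png

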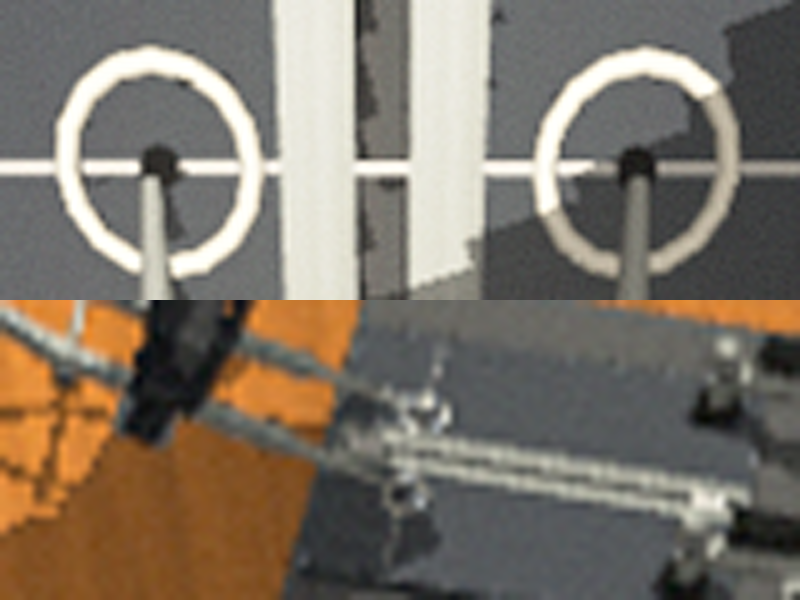

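Tips sit about 1 mm short of the dimples, and 0.7 mm / 0.25 mm to the left in the image. I correct this in plane, then descend slowly to light contact.

Run:
```python
from h import *
import pickle
s=arm.read_state();ax=RT.apply([1,0,0]);ax[2]=0;ax/=np.linalg.norm(ax);ay=RT.apply([0,1,0])
p=MID+[0,0,.003]-RT.apply(np.load('tip.npy'))+ax*.0007+ay*.0005; np.save('p.npy',p)
arm.movel(p,Q,v=.02);arm.wait(.4)
fs=[]
for i in range(8): arm.wait(.05);fs.append(arm.read_state()['force'])
fs=np.array(fs);print('base',fs.mean(0),fs.std(0))
D=[cam('wrist')]
hit=arm.movel(p-[0,0,.005],Q,v=.004,f_stop=2.0)
arm.wait(.1);s=arm.read_state();print(hit,s['time_s'],(s['tool_pos']-p)*1e3,s['force'],s['opening'])
D+=[cam('wrist')];pickle.dump(D,open('c6.pkl','wb'))
a=[cv2.resize(c['img'][15:75,176:336],(800,300),interpolation=cv2.INTER_CUBIC) for c in D]
cv2.imwrite('pics/w7.png',np.vstack(a))
```

```text
base [ 0.14903438 -0.19436812 -1.13693522] [0.53657388 0.34676527 0.46331226]
False 14.0917 [ 0.03576916  0.0582097  -4.96622481] [-1.16652398  0.70913488  1.07414387] 0.04263068864297856
```

View pics/w7.png

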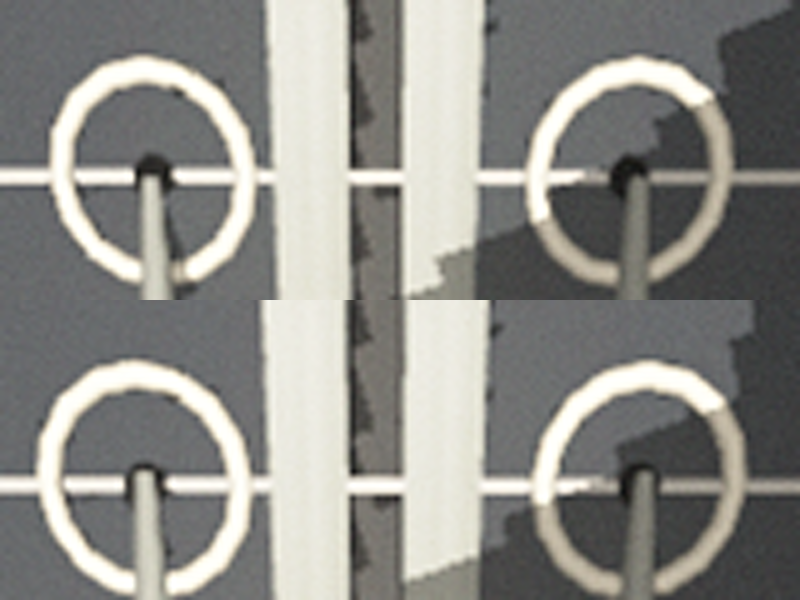

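The second view shows tips on the dimples (146,172)/(640,173 in its half), against dimples (144,~180)/(641,~182). Force rose by about 2 N, so the tips are touching lightly. I raise in small steps and watch the averaged force, to find the bare-touch height.

Run:
```python
from h import *
import pickle
p=np.load('p.npy')
t0=None
for k,dz in enumerate((5.0,4.5,4.0,3.5,3.0,2.0)):
    if k: arm.movel(p-[0,0,dz*1e-3],Q,v=.01)
    arm.wait(.15);F=[];O=[]
    for i in range(12): arm.wait(.03);s=arm.read_state();F.append(np.r_[s['force'],s['ft_torque']]);O.append(s['opening'])
    c=cam('wrist'); g=c['img'][15:75,176:336]
    t=cv2.cvtColor(c['img'],cv2.COLOR_BGR2GRAY).astype(np.float32)[51:75]
    sh=[]
    if t0 is None: t0=t
    for u in (205,304):   # tip taper shift vs first view
        r=cv2.matchTemplate(t[2:-2,u-10:u+11],t0[6:-6,u-4:u+5],cv2.TM_CCOEFF_NORMED);sh.append((cv2.minMaxLoc(r)[3],round(float(r.max()),3)))
    print(dz,np.mean(F,0).round(2),round(np.mean(O)*1e3,3),round(s['time_s'],2),sh)
    pickle.dump(c,open(f'c7_{k}.pkl','wb'))
```

```text
5.0 [-1.01  0.66  0.22 -0.05 -0.23  0.01] 42.446 14.69 [((6, 4), 1.0), ((6, 4), 1.0)]
4.5 [ 0.11  0.48 -0.33 -0.09 -0.37  0.01] 42.479 15.54 [((6, 4), 0.986), ((6, 4), 0.986)]
4.0 [ 0.31  0.03 -0.52 -0.15 -0.42  0.01] 42.355 16.39 [((6, 3), 0.97), ((6, 3), 0.976)]
3.5 [-0.1   0.09 -1.14 -0.12 -0.38  0.01] 42.465 17.24 [((6, 2), 0.965), ((6, 3), 0.955)]
3.0 [-0.04 -0.25 -1.17 -0.13 -0.37  0.01] 42.448 18.09 [((6, 2), 0.967), ((6, 2), 0.958)]
2.0 [-0.15  0.02 -1.2  -0.14 -0.37  0.  ] 42.351 18.94 [((6, 1), 0.974), ((6, 2), 0.964)]
```

Contact ends between 4.0 and 3.5 mm. I hover at 3.4 mm and take the last check picture.

Run:
```python
from h import *
import pickle
p=np.load('p.npy')
arm.movel(p-[0,0,.0034],Q,v=.01);arm.wait(.4);c=cam('wrist');s=arm.read_state()
print(s['time_s'],s['opening'],s['force'],proj(c,[ML,MR]))
a=[cv2.resize(c['img'][30:70,u-20:u+20],(400,400),interpolation=cv2.INTER_CUBIC) for u in (206,303)]
cv2.imwrite('pics/w8.png',np.hstack(a))
```

```text
19.7333 0.042370958723129966 [ 0.22829413  0.43981326 -1.52005515] [[204.99190979  51.27629446]
 [302.63856402  51.27558018]]
```

View pics/w8.png

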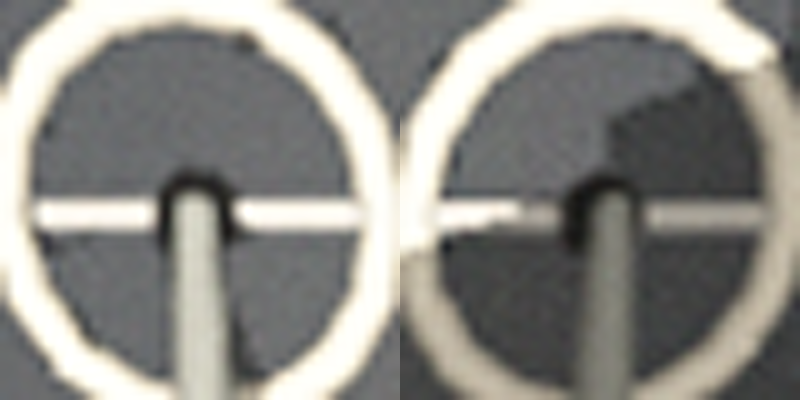

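The tips are over both dimples, about 0.6 mm forward of the line; lateral error is at most 0.3 mm. I nudge back, then hand in.

Run:
```python
from h import *
p=np.load('p.npy');ax=RT.apply([1,0,0]);ax[2]=0;ax/=np.linalg.norm(ax)
arm.movel(p-[0,0,.0034]-ax*.0006-RT.apply([0,1,0])*.0001,Q,v=.01);arm.wait(.5)
s=arm.read_state();print(s['time_s'],s['opening'],s['grasp_force'],s['force'])
print(arm.hand_in())
```

```text
20.4833 0.042368954073302025 14.989592581987381 [ 0.33302822  0.42643563 -1.11510852]
the job is handed in; nothing more can be done
None
```

The job is handed in: the dividers are held squeezed at about 38.5 mm between the points, within roughly 0.5 mm of each mark and a few tenths of a millimetre above the coupon. While I was finding that height, the points rested on the coupon at about 1–2 N.

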